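# Open the fume damper fully and start the extractor fan

### The job

Get the fume extractor on the jeweller's bench running before soldering: push the orange damper lever on its top from where it stands, past the click at half open, all the way to the fully open stop, and after that press the green fan button right down and let it come up again. Only push and press with the fingertips: do not pinch the lever's grip or ram it hard into its stop, keep off the red button, and do not shift or pick up the flux jar, the torch, the soldering block or the shears.

Things in the scene. Friction and masses are not known exactly. Their poses are not given: they have to be found in the camera images.
- extractor: White steel fume extractor fixed to the bench, 200 (x) by 400 (y) by 170 mm high. Origin: centre of its underside; x towards its intake grille, y towards the lever's shut side, z up. Flat top panel at z = 170 mm: lever gate in the middle (slot along y, plate 4 mm high), green and red buttons at y = -142 mm, x = +30 and -30 mm, flux jar near the +y end.
- damper_lever (a joint): Damper lever angle, rad: 0 = shut (leans to the extractor's +y), 0.32 = half open (upright, first detent), 0.64 = fully open (leans to -y; hard stop, held by a detent). Starts between 0 and 0.22. Pivots about the extractor's x axis at z = 95 mm under the gate's middle; stays where left. At the grip: about 1 N between detents, 4 to 7 N to break out of shut or half open.
- lever_grip (a point): Centre of the lever's orange grip, 126 mm from the pivot. Flat upright block, 34 mm along the extractor's x, 16 mm thick in the direction of swing, 50 mm tall plus a 4 mm cap, underside 20 to 26 mm above the top panel. Site z: up along the lever, y: across the thickness, towards shut. Swings 79 mm in all, to the extractor's -y. Moulded in two shells: damper_lever_c2 (shut side), damper_lever_c3 (open side).
- fan_start (a joint): Travel of the green fan button, m: 0 = up, 0.006 = fully down. It springs back; fully down takes 5 N.
- fan_start_top (a point): Centre of the top face of the green button: 28 mm across, 21 mm above the top panel when up, in a black collar 44 mm across and 15 mm high.
- fan_stop (a joint): Travel of the red stop button, m: 0 = up, 0.006 = fully down. Leave it alone.
- fan_stop_top (a point): Centre of the top face of the red button, 60 mm from the green one, the same size.
- flux_jar: Loose amber jar with a white lid on the extractor's top, 45 mm across, 46 mm high, about about 90 g. Origin: centre of its underside. Leave it alone.
- torch: Loose black and red butane torch standing on the bench beside the +y end of the extractor, base 70 x 70 mm, 164 mm high. Origin: centre of its underside. Leave it alone.
- solder_block: Loose white soldering block, 80 x 120 x 26 mm, on the soldering board beyond the extractor. Origin: centre of its underside. Leave it alone.
- shears: Loose metal shears with blue handles lying on the soldering board, 180 mm long, 12 mm high. Origin: middle of its length, at the underside. Leave it alone.

How it is judged:
By the outcome, as a careful person would: the job done as asked, in the order asked, and still so for the second after the job is handed in, with the robot touching nothing.
It also fails if it takes over 38 s, if anything falls off the work surface, if the arm or the gripper's body presses on something with over 40 N, if the wrist force passes 120 N, or if a joint passes its speed limit or range.

### The arm

A 7-joint arm with a two-finger parallel gripper is mounted at the origin on the work surface. World frame = base frame: x ahead of the robot, y to its left, z up, the work surface at z = 0. Lengths are in mm, angles in rad, forces in N, time in s.
With the tool pointing down it reaches from about 425 to 875 mm from the base axis. Payload 9.9 kg.
Tool frame: the origin (TCP) lies midway between the tips of the shut fingers; the grasp point (between the pads) lies 19 mm behind it; z points along the fingers, y is the line along which they close (so a half turn about z gives the same grasp; the last joint's range is limited). The gripper opens to 85 mm and grips with 20 to 120 N. Pads are 22 mm wide; open, the fingers measure 114 mm over their backs; the gripper's body (76 mm by 85 mm) begins 54 mm behind the grasp point. The pads swing forward as they close: fully open they stand 13 mm farther back than shut.
Start: joints at [-1.239, 0.576, 0.025, 1.437, -0.015, 1.129, -0.057], TCP at [272.641, 617.492, 231.289] pointing down, gripper open.
Joint ranges: [-2.76, 2.76], [-0.34, 2.15], [-1.52, 1.57], [0.19, 2.46], [-1.09, 4.23], [0.17, 1.99], [-2.82, 2.82]. Speed limits (rad/s): [2.22, 2.22, 3.01, 3.01, 3.14, 3.14, 3.14].

### API

Orientations are given as a rotation vector (axis times angle).
In Python, from plant import manip gives the robot as it stands. The module is installed in compiled form; this text tells all that it offers.
- The arm moves only by the shell command python3 -m creep 'ROWS'. ROWS is JSON, a list of rows, each an object with "delta_pos": the shift along the tool's x, y, z in cm, a list of three; "turn": the turn, a rotation vector about the tool's x, y, z in degrees, a list of three; "fingers": the finger opening in cm, from 0 to 8.54. A call has 1 to 20 rows; each row shifts and turns the commanded pose from where the row before left it, along the tool's axes as they then stand; what a row does not reach is not made up. A row lasts 1/8 s, in which the tool goes at most 62.5 mm and 10.7 degrees, less where a joint would pass 70% of its speed; a pose out of reach is approached as far as the arm can. A call is refused whole if a number of a shift passes 6.25 or a number of a turn 10.7, either way. A call with a gripper value outside its range is refused whole. The fingers move at their own pace and stop on an object; the grip force is fixed at half the most. Time passes only in rows, so rows that do not move let the fingers close. It gives the time, the measured TCP pose, the force, the opening and the grip force at its end, in the units of the state.
- manip.observe(): the state, without advancing time (a new reading comes with each control period).
- manip.camera(name): name is "scene" or "top" or "wrist"; returns (picture, depth): 384x512x3 uint8, blue, green, red; 384x512 float32, mm along the optical axis (not along the pixel's ray), 0 where there is no reading.
- manip.camera_model(name): a dict with "fx", "fy", "cx", "cy" (pixels), "rvec" (rotation vector, rad) and "tvec" (3), from world to camera coordinates, as OpenCV has them. Camera axes: x right, y down, z forward; pixel columns grow to the right and rows downward; lengths in mm; the calibration is good to about 2 mm. The wrist camera is an equidistant fisheye: a pixel r from the principal point sees the ray r / f radians off the axis. A picture is of the moment at which its call begins: read the wrist's pose just before it. camera_model takes no time and is no camera call; for the wrist camera it gives the pose at the moment of the call.
- manip.sign_off(): hands the job in; it is judged then, once.
The state is a dict: "clock": time; "joint_pos": joint angles; "qd": joint speeds; "tau": joint torques, N m; "eef_pos": TCP position; "tool_rot": TCP orientation; "ft_force": force on the tool from outside, world axes, zero at the start; "torque": the same for the moment, N m; "finger_gap": opening from 0.0 (shut) to 1.0 (fully open); "grip_force": force on a finger pad.
Only numpy, scipy, OpenCV 4.12 (cv2) and the standard library are available. Lean on these libraries where they do the work, as an engineer would, in place of code of your own. Each camera call takes 0.05 s, during which the arm holds its last target. There are 200 camera calls.

## Working session

There is one attempt and no reset: what is moved stays moved. The work goes in short steps, Python scripts to look and compute and a shell command to move; the robot and the scene stay as the last step left them, time stands still between calls to the robot, and variables do not carry over. Pictures are saved under pics/ and viewed, at most 10 in all, crops included, and the job is handed in when it is done.

```bash
mkdir -p pics; cat > h.py <<'E'
import numpy as np, cv2
from plant import manip
from scipy.spatial.transform import Rotation as R
def cloud(name):
    m=manip.camera_model(name); im,d=manip.camera(name)
    v,u=np.mgrid[0:384,0:512]
    X=np.stack([(u-m['cx'])/m['fx']*d,(v-m['cy'])/m['fy']*d,d],-1)
    Rm=R.from_rotvec(np.array(m['rvec']).ravel()).as_matrix()
    P=(X-np.array(m['tvec']).ravel())@Rm
    P[d<=0]=np.nan
    return im,d,P
E
python3 - <<'E'
from h import *
print(manip.observe())
for n in ['scene','top']:
    im,d,P=cloud(n); np.save(n+'.npy',P); cv2.imwrite(n+'.png',im); cv2.imwrite(f'pics/{n}1.png',im)
    hsv=cv2.cvtColor(im,cv2.COLOR_BGR2HSV)
    for c,lo,hi in [('orange',(8,150,120),(18,255,255)),('green',(45,100,50),(85,255,255)),('red',(0,170,80),(5,255,255))]:
        k=cv2.inRange(hsv,lo,hi); N,l,s,ce=cv2.connectedComponentsWithStats(k)
        for i in range(1,N):
            if s[i,4]>15:
                p=P[l==i]; print(n,c,s[i],np.nanmedian(p,0).round(1),np.nanmin(p,0).round(),np.nanmax(p,0).round())
E
```

```text
{'clock': 0.0, 'joint_pos': array([-1.23883214,  0.57653594,  0.02480852,  1.43794329, -0.0149883 ,
        1.12902472, -0.05650031]), 'qd': array([-0.00131651,  0.00043912, -0.00069374, -0.00020246,  0.00175554,
        0.00157207, -0.00045802]), 'tau': array([ 5.05542157e-04, -7.65767956e+01,  2.25068517e+00, -2.85961461e+01,
        1.53971545e-02,  1.31667082e-02, -2.48801513e-05]), 'eef_pos': array([272.41166903, 617.06311169, 230.42685639]), 'tool_rot': array([-6.48225319e-01, -3.07370607e+00,  2.67818476e-03]), 'ft_force': array([ 0.30260366,  0.61605377, -0.87119958]), 'torque': array([ 0.03207919,  0.03543386, -0.06203671]), 'grip_force': 0.0, 'finger_gap': 1.003177977826003}
scene orange [310  44  12   2  24] [-1071.4   307.5  -200.4] [-1088.   272.  -208.] [-1050.   342.  -195.]
scene orange [331  45  14   2  28] [-1077.1   447.7  -199.3] [-1099.   406.  -208.] [-1057.   489.  -194.]
scene orange [352  46  16   2  32] [-1086.8   586.4  -199.9] [-1112.   540.  -209.] [-1065.   637.  -196.]
scene orange [361  49  53   5 124] [-1055.5   775.   -201.9] [-1083.   594.  -215.] [
[... 926 characters left out ...]
  13.] [735. 724. 112.]
top orange [230 216  12  16 120] [505.9 173.2 242.5] [489. 160. 196.] [525. 188. 250.]
top green [297 221  10  10  79] [491.1   3.5 193.9] [479.  -9. 185.] [504.  15. 200.]
top red [102 171  10   5  22] [719.4 556.9  82.6] [701. 554.  31.] [733. 560. 105.]
top red [ 47 175   8   5  20] [714.4 715.6  93. ] [695. 673.  77.] [723. 720. 158.]
top red [100 177  12  16  64] [679.5 558.4  76.1] [666. 555.  33.] [696. 564. 110.]
top red [ 45 181  16  16  75] [679.8 716.9  81.1] [667. 714.  26.] [697. 726. 111.]
top red [149 210   8   8  46] [563.7 399.3 162.4] [553. 390. 150.] [575. 410. 169.]
top red [293 244  10   9  75] [433.8  19.8 194.3] [423.   8. 189.] [444.  31. 200.]
```

```bash
python3 - <<'E'
from h import *
P=np.load('top.npy'); im=cv2.imread('top.png')
a=cv2.resize(cv2.imread('scene.png')[80:300,150:450],(450,330)); b=cv2.resize(im[120:300,80:370],(532,330))
cv2.imwrite('pics/both.png',cv2.resize(np.hstack([a,b]),(800,269)))
m=(abs(P[...,2]-170)<4)&(abs(P[...,0]-500)<250)&(abs(P[...,1]-150)<300)
q=P[m][:,:2].astype(np.float32); print(len(q),np.median(P[m][:,2]),cv2.minAreaRect(q))
C=np.array([501.4,148.2]);ex=np.array([57.3,-16.3])/59.5;ey=np.array([-ex[1],ex[0]])
L=np.stack([(P[...,:2]-C)@ex,(P[...,:2]-C)@ey],-1)
z=P[...,2]
hi=(z>205)&(abs(L[...,0])<90)&(abs(L[...,1])<210)
N,l,s,c=cv2.connectedComponentsWithStats(hi.astype(np.uint8))
for i in range(1,N):
  if s[i,4]>8:
    k=l==i;print(s[i],np.percentile(L[k],[2,50,98],axis=0).round(1).tolist(),np.percentile(z[k],[2,50,98]).round())
for f in 'scene','top':
  P=np.load(f+'.npy');L=np.stack([(P[...,:2]-C)@ex,(P[...,:2]-C)@ey],-1);z=P[...,2]
  k=(abs(L[...,0])<25)&(abs(L[...,1]-25)<45)&(z>238); print(f,L[k].min(0),L[k].max(0),np.median(L[k],0),z[k].max())
E
```

```text
9011 169.87967288502333 ((507.7966003417969, 178.0584716796875), (457.82379150390625, 198.9603271484375), 74.41321563720703)
[230 216  12  16 141] [[-18.3, 15.5], [-3.1, 25.8], [14.0, 37.6]] [209. 242. 248.]
[170 220  18  18 244] [[-60.7, 147.5], [-40.6, 167.7], [-20.4, 188.9]] [209. 216. 220.]
scene [-15.84257712  21.92032709] [15.54698444 37.63288642] [ 4.23219787 31.19312282] 252.03253069801036
top [-18.19892724  22.14718138] [15.34437505 38.15886137] [-2.38649511 29.7488572 ] 250.39543829236726
```

View pics/both.png

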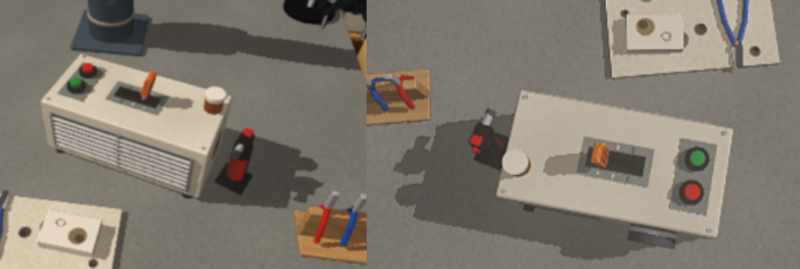

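The extractor sits at yaw about −16° with its centre near (501, 148). The orange grip leans to shut at about (230–242, 216–232) in the top image, the green and red buttons are at (302, 226) and (298, 248), and the jar is at (179, 229), clear of the push path.

```bash
cat >> h.py <<'E'
C=np.array([501.4,148.2]);ex=np.array([57.3,-16.3])/np.hypot(57.3,16.3);ey=np.array([-ex[1],ex[0]])
def plan(*tg):
    """targets (ext x, ext y, world z) -> cm along tool axes; desired tool: x=+ey, y=+ex, z=down"""
    o=manip.observe(); T=R.from_rotvec(o['tool_rot']); p=o['eef_pos']
    D=R.from_matrix(np.column_stack([[*ey,0],[*ex,0],[0,0,-1]]))
    print('t',round(o['clock'],2),'ext xyz',((p[:2]-C)@ex).round(1),((p[:2]-C)@ey).round(1),p[2].round(1),'F',o['ft_force'].round(1),'gap',round(o['finger_gap'],2))
    print('turn deg',np.degrees((T.inv()*D).as_rotvec()).round(2))
    for x,y,z in tg:
        w=np.array([*(C+x*ex+y*ey),z]); print((x,y,z),'cm',(T.inv().apply(w-p)/10).round(2))
E
python3 -m creep '[{"delta_pos":[0,0,-3.5],"turn":[0,0,10.2],"fingers":0},{"delta_pos":[0,0,-3.5],"turn":[0,0,10.2],"fingers":0},{"delta_pos":[0,0,0],"turn":[0,0,10.2],"fingers":0},{"delta_pos":[0,0,0],"turn":[0,0,10.2],"fingers":0},{"delta_pos":[0,0,0],"turn":[0,0,10.2],"fingers":0},{"delta_pos":[0,0,0],"turn":[0,0,10.2],"fingers":0},{"delta_pos":[0,0,0],"turn":[0,0,10.2],"fingers":0},{"delta_pos":[0,0,0],"turn":[0,0,10.2],"fingers":0},{"delta_pos":[0,0,0],"turn":[0,0,0],"fingers":0},{"delta_pos":[0,0,0],"turn":[0,0,0],"fingers":0}]'
python3 -c "
from h import *
plan((0,75,300))"
```

```text
clock: 1.35
eef_pos: [272.5, 617.4, 301.0]
tool_rot: [2.495, 1.908, -0.001]
ft_force: [-0.5, -1.3, -0.3]
finger_gap: -0.001
grip_force: 0.0
t 1.35 ext xyz -348.5 388.7 301.0 F [-0.5 -1.3 -0.3] gap -0.0
turn deg [0.   0.03 0.69]
(0, 75, 300) cm [-31.79  34.47   0.12]
```

```bash
python3 -m creep '[{"delta_pos":[-3.18,3.45,0],"turn":[0,0,0.7],"fingers":0},{"delta_pos":[-3.18,3.45,0],"turn":[0,0,0],"fingers":0},{"delta_pos":[-3.18,3.45,0],"turn":[0,0,0],"fingers":0},{"delta_pos":[-3.18,3.45,0],"turn":[0,0,0],"fingers":0},{"delta_pos":[-3.18,3.45,0],"turn":[0,0,0],"fingers":0},{"delta_pos":[-3.18,3.45,0],"turn":[0,0,0],"fingers":0},{"delta_pos":[-3.18,3.45,0],"turn":[0,0,0],"fingers":0},{"delta_pos":[-3.18,3.45,0],"turn":[0,0,0],"fingers":0},{"delta_pos":[-3.18,3.45,0],"turn":[0,0,0],"fingers":0},{"delta_pos":[-3.18,3.45,0],"turn":[0,0,0],"fingers":0},{"delta_pos":[0,0,0],"turn":[0,0,0],"fingers":0},{"delta_pos":[0,0,0],"turn":[0,0,0],"fingers":0}]'
python3 - <<'E'
from h import *
plan((0,75,203),(0,50,203))
a,_,_=cloud('scene');b,_,_=cloud('top')
w,_=manip.camera('wrist')
f=lambda i:cv2.resize(i,(400,300))
cv2.imwrite('pics/s2.png',np.vstack([np.hstack([f(a[60:240,180:420]),f(b[120:300,130:370])]),np.hstack([f(w),f(w)*0])]))
E
```

```text
clock: 2.85
eef_pos: [516.0, 216.9, 301.3]
tool_rot: [-2.509, -1.89, -0.0]
ft_force: [-0.5, 0.5, 0.2]
finger_gap: -0.002
grip_force: 0.0
t 2.85 ext xyz -4.8 70.1 301.3 F [-0.5  0.5  0.2] gap -0.0
turn deg [-0.03 -0.03 -0.14]
(0, 75, 203) cm [0.48 0.48 9.83]
(0, 50, 203) cm [-2.02  0.49  9.82]
```

View pics/s2.png

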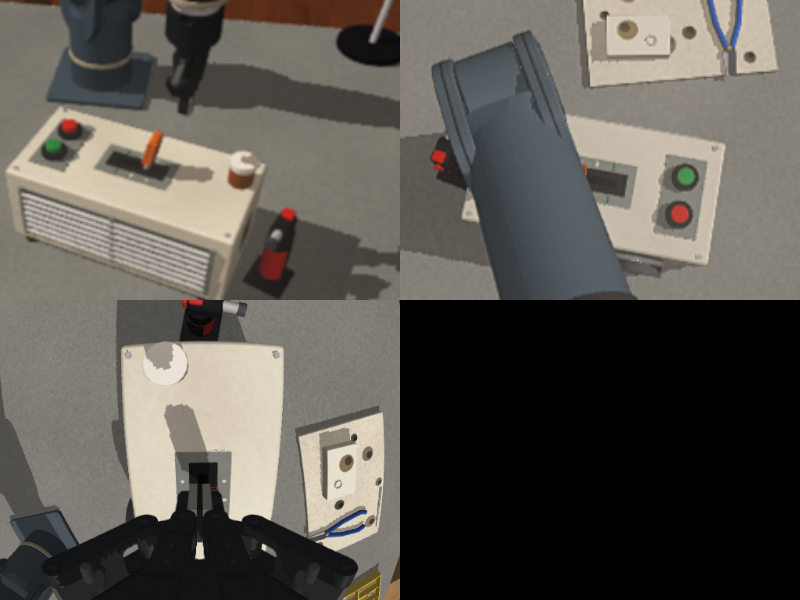

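The tool hangs over the gate on the lever's shut side; the orange grip is at (152, 148) in the scene crop, and the jar is well clear at (240, 170).

```bash
python3 -m creep '[{"delta_pos":[0.48,0.48,2.5],"turn":[0,0,0],"fingers":0},{"delta_pos":[0,0,2.5],"turn":[0,0,0],"fingers":0},{"delta_pos":[0,0,2.5],"turn":[0,0,0],"fingers":0},{"delta_pos":[0,0,2.3],"turn":[0,0,0],"fingers":0},{"delta_pos":[0,0,0],"turn":[0,0,0],"fingers":0},{"delta_pos":[-1,0,0],"turn":[0,0,0],"fingers":0},{"delta_pos":[-1,0,0],"turn":[0,0,0],"fingers":0},{"delta_pos":[0,0,0],"turn":[0,0,0],"fingers":0},{"delta_pos":[0,0,0],"turn":[0,0,0],"fingers":0}]'
python3 -c "
from h import *
plan((0,0,203),(0,-10,203))"
```

```text
clock: 4.12
eef_pos: [516.8, 200.6, 203.8]
tool_rot: [-2.511, -1.888, -0.001]
ft_force: [0.3, -0.3, 0.1]
finger_gap: -0.0
grip_force: 0.0
t 4.12 ext xyz 0.5 54.7 203.8 F [ 0.3 -0.3  0.1] gap -0.0
turn deg [ 0.03 -0.05 -0.25]
(0, 0, 203) cm [-5.47 -0.02  0.07]
(0, -10, 203) cm [-6.47 -0.02  0.07]
```

```bash
python3 -m creep '[{"delta_pos":[-0.6,0,0],"turn":[0,0,0],"fingers":0},{"delta_pos":[-0.6,0,0],"turn":[0,0,0],"fingers":0},{"delta_pos":[-0.6,0,0],"turn":[0,0,0],"fingers":0},{"delta_pos":[-0.6,0,0],"turn":[0,0,0],"fingers":0},{"delta_pos":[-0.6,0,0],"turn":[0,0,0],"fingers":0},{"delta_pos":[0,0,0],"turn":[0,0,0],"fingers":0}]'
python3 -c "
from h import *
plan((0,0,203))"
python3 -m creep '[{"delta_pos":[-0.5,0,0],"turn":[0,0,0],"fingers":0},{"delta_pos":[-0.5,0,0],"turn":[0,0,0],"fingers":0},{"delta_pos":[-0.5,0,0],"turn":[0,0,0],"fingers":0},{"delta_pos":[0,0,0],"turn":[0,0,0],"fingers":0}]'
python3 - <<'E'
from h import *
plan((0,-16,203))
for n in ['scene','top']:
  im,_,P=cloud(n); cv2.imwrite(f'{n}3.png',im)
  L=np.stack([(P[...,:2]-C)@ex,(P[...,:2]-C)@ey],-1)
  hsv=cv2.cvtColor(im,cv2.COLOR_BGR2HSV);k=(cv2.inRange(hsv,(8,150,80),(18,255,255))>0)&(abs(L[...,0])<30)&(abs(L[...,1])<70)
  if k.sum()>5: print(n,k.sum(),np.percentile(L[k],[5,50,95],axis=0).round(1).tolist(),np.percentile(P[k][:,2],[5,50,95]).round())
E
```

```text
clock: 4.88
eef_pos: [508.2, 170.3, 203.5]
tool_rot: [2.512, 1.886, -0.001]
ft_force: [-0.3, 0.5, 0.4]
finger_gap: 0.001
grip_force: 0.0
t 4.88 ext xyz 0.5 23.1 203.5 F [-0.3  0.5  0.4] gap 0.0
turn deg [ 0.01  0.03 -0.32]
(0, 0, 203) cm [-2.31 -0.03  0.06]
clock: 5.38
eef_pos: [503.8, 156.4, 203.2]
tool_rot: [2.512, 1.887, -0.001]
ft_force: [0.7, -0.5, -0.1]
finger_gap: 0.001
grip_force: 0.0
t 5.38 ext xyz 0.1 8.6 203.2 F [ 0.7 -0.5 -0.1] gap 0.0
turn deg [-0.02  0.05 -0.29]
(0, -16, 203) cm [-2.46  0.    0.02]
scene 75 [[-6.2, -18.4], [13.9, -11.7], [16.3, -3.1]] [178. 218. 239.]
```

```bash
python3 -m creep '[{"delta_pos":[-0.4,0,0],"turn":[0,0,0],"fingers":0},{"delta_pos":[-0.4,0,0],"turn":[0,0,0],"fingers":0},{"delta_pos":[-0.4,0,0],"turn":[0,0,0],"fingers":0},{"delta_pos":[-0.4,0,0],"turn":[0,0,0],"fingers":0},{"delta_pos":[0,0,0],"turn":[0,0,0],"fingers":0},{"delta_pos":[0,0,0],"turn":[0,0,0],"fingers":0}]'
python3 - <<'E'
from h import *
plan((0,-16,203))
for n in ['scene']:
  im,_,P=cloud(n); cv2.imwrite(f'{n}3.png',im)
  L=np.stack([(P[...,:2]-C)@ex,(P[...,:2]-C)@ey],-1)
  hsv=cv2.cvtColor(im,cv2.COLOR_BGR2HSV);k=(cv2.inRange(hsv,(8,150,80),(18,255,255))>0)&(abs(L[...,0])<30)&(abs(L[...,1])<90)
  print(n,k.sum(),np.percentile(L[k],[5,50,95],axis=0).round(1).tolist(),np.percentile(P[k][:,2],[5,50,95]).round())
E
```

```text
clock: 6.22
eef_pos: [499.7, 141.7, 203.3]
tool_rot: [2.511, 1.887, -0.0]
ft_force: [0.1, -0.7, -0.6]
finger_gap: 0.005
grip_force: 0.0
t 6.22 ext xyz 0.2 -6.7 203.3 F [ 0.1 -0.7 -0.6] gap 0.0
turn deg [ 0.    0.02 -0.26]
(0, -16, 203) cm [-0.93 -0.01  0.03]
scene 93 [[-5.1, -40.5], [13.8, -29.1], [16.1, -18.8]] [176. 218. 241.]
```

```bash
for i in 1; do python3 -m creep '[{"delta_pos":[-0.25,0,0],"turn":[0,0,0],"fingers":0},{"delta_pos":[-0.25,0,0],"turn":[0,0,0],"fingers":0},{"delta_pos":[0,0,0],"turn":[0,0,0],"fingers":0}]'; done
python3 -m creep '[{"delta_pos":[-0.2,0,0],"turn":[0,0,0],"fingers":0},{"delta_pos":[0,0,0],"turn":[0,0,0],"fingers":0}]'
cat >> h.py <<'E'
def lever():
  plan((0,-16,203))
  im,_,P=cloud('scene')
  L=np.stack([(P[...,:2]-C)@ex,(P[...,:2]-C)@ey],-1)
  hsv=cv2.cvtColor(im,cv2.COLOR_BGR2HSV);k=(cv2.inRange(hsv,(8,150,80),(18,255,255))>0)&(abs(L[...,0])<30)&(abs(L[...,1])<90)&(P[...,2]>190)
  y=L[k][:,1];z=P[k][:,2]-95
  print(k.sum(),np.median(y),'lean',np.median(np.arctan2(-y,z)).round(3),'-> angle',(.32+np.median(np.arctan2(-y,z))).round(3))
  return im
E
python3 -c "
from h import *
lever()"
```

```text
clock: 6.65
eef_pos: [498.2, 136.8, 203.3]
tool_rot: [2.511, 1.887, -0.0]
ft_force: [-0.4, -0.4, 0.2]
finger_gap: 0.001
grip_force: 0.0
clock: 6.9
eef_pos: [497.7, 135.0, 203.3]
tool_rot: [2.511, 1.888, -0.0]
ft_force: [-0.3, -0.0, 0.0]
finger_gap: 0.003
grip_force: 0.0
t 6.9 ext xyz 0.1 -13.7 203.3 F [-0.3 -0.   0. ] gap 0.0
turn deg [-0.    0.   -0.26]
(0, -16, 203) cm [-0.23 -0.01  0.03]
115 -38.38968096308625 lean 0.298 -> angle 0.618
```

```bash
python3 -m creep '[{"delta_pos":[-0.15,0,0],"turn":[0,0,0],"fingers":0},{"delta_pos":[0,0,0],"turn":[0,0,0],"fingers":0}]'
python3 -m creep '[{"delta_pos":[-0.15,0,0],"turn":[0,0,0],"fingers":0},{"delta_pos":[0,0,0],"turn":[0,0,0],"fingers":0}]'
python3 -c "
from h import *
lever()"
```

```text
clock: 7.2
eef_pos: [497.3, 133.7, 203.3]
tool_rot: [2.511, 1.888, -0.0]
ft_force: [1.5, 0.1, 0.9]
finger_gap: 0.002
grip_force: 0.0
clock: 7.45
eef_pos: [496.9, 132.2, 203.3]
tool_rot: [2.511, 1.888, -0.0]
ft_force: [0.3, 0.8, -0.4]
finger_gap: -0.001
grip_force: 0.0
t 7.45 ext xyz 0.1 -16.6 203.3 F [ 0.3  0.8 -0.4] gap -0.0
turn deg [-0.    0.   -0.25]
(0, -16, 203) cm [ 0.06 -0.01  0.03]
106 -38.39243113994331 lean 0.298 -> angle 0.618
```

```bash
python3 -m creep '[{"delta_pos":[-0.15,0,0],"turn":[0,0,0],"fingers":0},{"delta_pos":[0,0,0],"turn":[0,0,0],"fingers":0}]'
python3 -c "
from h import *
lever()"
```

```text
clock: 7.75
eef_pos: [496.5, 130.7, 203.3]
tool_rot: [2.511, 1.888, -0.0]
ft_force: [0.5, 0.1, 0.6]
finger_gap: 0.001
grip_force: 0.0
t 7.75 ext xyz 0.0 -18.1 203.3 F [0.5 0.1 0.6] gap 0.0
turn deg [-0.    0.   -0.25]
(0, -16, 203) cm [ 0.21 -0.    0.03]
102 -38.333106874870296 lean 0.304 -> angle 0.624
```

```bash
python3 -m creep '[{"delta_pos":[-0.15,0,0],"turn":[0,0,0],"fingers":0},{"delta_pos":[0,0,0],"turn":[0,0,0],"fingers":0}]'
python3 -c "
from h import *
im=lever()
cv2.imwrite('pics/s4.png',cv2.resize(im[80:220,190:380],(760,560)))"
```

```text
clock: 8.05
eef_pos: [496.2, 130.0, 203.3]
tool_rot: [-2.51, -1.888, -0.001]
ft_force: [1.4, 2.2, -1.1]
finger_gap: 0.001
grip_force: 1.2
t 8.05 ext xyz 0.0 -19.0 203.3 F [ 1.4  2.2 -1.1] gap 0.0
turn deg [ 0.01 -0.04 -0.22]
(0, -16, 203) cm [ 0.3  -0.    0.03]
98 -39.14038840419715 lean 0.304 -> angle 0.624
```

View pics/s4.png

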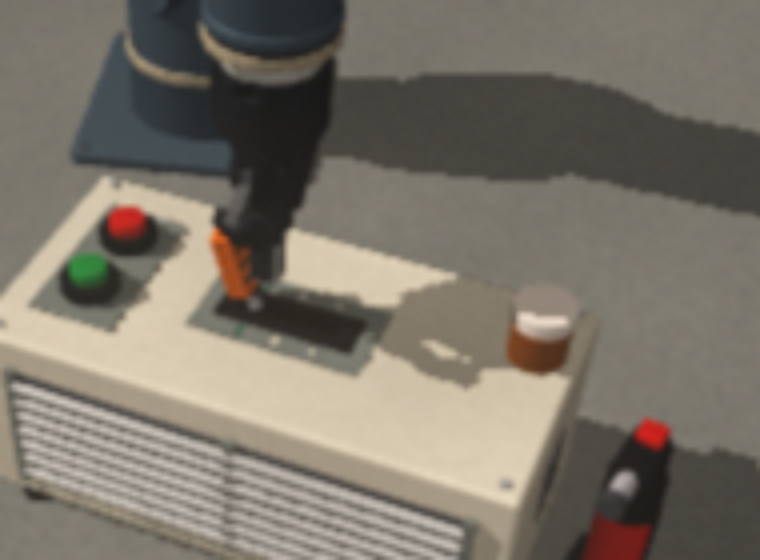

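The lever leans to the open side in the picture (grip at (232, 265)), and force has begun to build. One more small nudge will confirm it is on the stop; then I back off.

```bash
python3 -m creep '[{"delta_pos":[-0.1,0,0],"turn":[0,0,0],"fingers":0},{"delta_pos":[0,0,0],"turn":[0,0,0],"fingers":0}]'
python3 -m creep '[{"delta_pos":[0.5,0,0],"turn":[0,0,0],"fingers":0},{"delta_pos":[1,0,0],"turn":[0,0,0],"fingers":0},{"delta_pos":[1,0,0],"turn":[0,0,0],"fingers":0},{"delta_pos":[0,0,-3.5],"turn":[0,0,0],"fingers":0},{"delta_pos":[0,0,-3.5],"turn":[0,0,0],"fingers":0},{"delta_pos":[0,0,-3.5],"turn":[0,0,0],"fingers":0},{"delta_pos":[0,0,0],"turn":[0,0,0],"fingers":0},{"delta_pos":[0,0,0],"turn":[0,0,0],"fingers":0}]'
python3 -c "
from h import *
lever(); plan((30,-142,300))"
```

```text
clock: 8.35
eef_pos: [496.2, 129.8, 203.3]
tool_rot: [-2.509, -1.889, -0.002]
ft_force: [1.4, 5.8, -1.7]
finger_gap: -0.0
grip_force: 2.8
clock: 9.35
eef_pos: [502.4, 152.9, 307.7]
tool_rot: [-2.51, -1.888, 0.001]
ft_force: [0.4, 0.7, 0.4]
finger_gap: 0.005
grip_force: 0.0
t 9.35 ext xyz -0.3 4.8 307.7 F [0.4 0.7 0.4] gap 0.01
turn deg [-0.04  0.03 -0.21]
(0, -16, 203) cm [-2.07  0.05 10.47]
175 -39.20862070942232 lean 0.284 -> angle 0.604
t 9.4 ext xyz -0.5 4.6 307.3 F [0.5 1.  0.5] gap -0.0
turn deg [-0.07  0.06 -0.22]
(30, -142, 300) cm [-14.65   3.1    0.74]
```

```bash
python3 -m creep '[{"delta_pos":[-3.6,0.78,0],"turn":[0,0,0],"fingers":0},{"delta_pos":[-3.6,0.78,0],"turn":[0,0,0],"fingers":0},{"delta_pos":[-3.6,0.78,0],"turn":[0,0,0],"fingers":0},{"delta_pos":[-3.85,0.76,0],"turn":[0,0,0],"fingers":0},{"delta_pos":[0,0,2.5],"turn":[0,0,0],"fingers":0},{"delta_pos":[0,0,2.5],"turn":[0,0,0],"fingers":0},{"delta_pos":[0,0,2.5],"turn":[0,0,0],"fingers":0},{"delta_pos":[0,0,1],"turn":[0,0,0],"fingers":0},{"delta_pos":[0,0,0],"turn":[0,0,0],"fingers":0},{"delta_pos":[0,0,0],"turn":[0,0,0],"fingers":0}]'
python3 - <<'E'
from h import *
im=lever(); plan((30,-142,193),(30,-142,185))
b,_,_=cloud('top')
f=lambda i:cv2.resize(i,(400,320))
cv2.imwrite('pics/s5.png',np.hstack([f(im[100:200,180:305]),f(b[180:280,220:345])]))
E
```

```text
clock: 10.65
eef_pos: [492.3, 3.1, 223.9]
tool_rot: [2.511, 1.888, 0.001]
ft_force: [0.6, -0.1, -0.6]
finger_gap: -0.001
grip_force: 0.0
t 10.65 ext xyz 30.9 -142.0 223.9 F [ 0.6 -0.1 -0.6] gap -0.0
turn deg [ 0.05 -0.01 -0.24]
(0, -16, 203) cm [12.59 -3.15  2.09]
175 -38.617663345082185 lean 0.28 -> angle 0.6
t 10.7 ext xyz 31.0 -142.0 224.0 F [ 0.7 -0.4 -0.8] gap 0.0
turn deg [ 0.07 -0.03 -0.25]
(30, -142, 193) cm [-0.  -0.1  3.1]
(30, -142, 185) cm [-0.  -0.1  3.9]
```

View pics/s5.png

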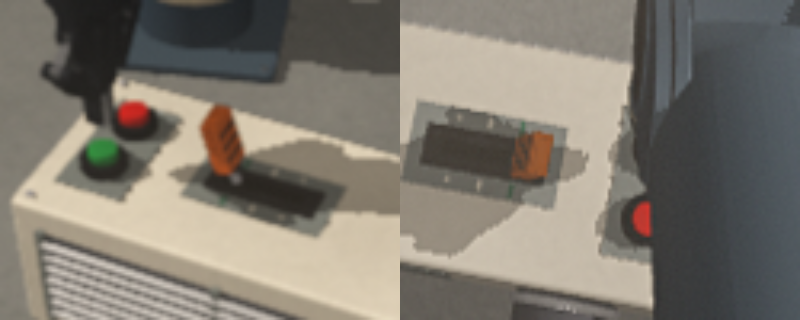

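The fingertip is above the green button (scene crop (102, 150)), clear of the red one (133, 115). The lever stays open at (222, 140).

```bash
python3 -m creep '[{"delta_pos":[0,-0.1,1.5],"turn":[0,0,0],"fingers":0},{"delta_pos":[0,0,1.4],"turn":[0,0,0],"fingers":0},{"delta_pos":[0,0,0],"turn":[0,0,0],"fingers":0},{"delta_pos":[0,0,0],"turn":[0,0,0],"fingers":0}]'
python3 -m creep '[{"delta_pos":[0,0,0.3],"turn":[0,0,0],"fingers":0},{"delta_pos":[0,0,0.3],"turn":[0,0,0],"fingers":0},{"delta_pos":[0,0,0],"turn":[0,0,0],"fingers":0}]'
python3 -m creep '[{"delta_pos":[0,0,0.2],"turn":[0,0,0],"fingers":0},{"delta_pos":[0,0,0],"turn":[0,0,0],"fingers":0}]'
```

```text
clock: 11.25
eef_pos: [490.8, 3.5, 194.6]
tool_rot: [-2.511, -1.888, 0.0]
ft_force: [-1.4, 0.8, 1.8]
finger_gap: 0.002
grip_force: 0.8
clock: 11.62
eef_pos: [491.1, 3.5, 189.0]
tool_rot: [-2.511, -1.888, -0.002]
ft_force: [-3.2, 0.8, 12.9]
finger_gap: -0.002
grip_force: 6.2
clock: 11.88
eef_pos: [491.2, 3.4, 188.6]
tool_rot: [-2.511, -1.887, -0.004]
ft_force: [-10.5, 2.0, 35.5]
finger_gap: 0.003
grip_force: 17.8
```

```bash
for s in 1; do python3 -m creep '[{"delta_pos":[0,0,-0.25],"turn":[0,0,0],"fingers":0},{"delta_pos":[0,0,0],"turn":[0,0,0],"fingers":0}]'; python3 -m creep '[{"delta_pos":[0,0,-0.2],"turn":[0,0,0],"fingers":0},{"delta_pos":[0,0,0],"turn":[0,0,0],"fingers":0}]'; python3 -m creep '[{"delta_pos":[0,0,-0.2],"turn":[0,0,0],"fingers":0},{"delta_pos":[0,0,0],"turn":[0,0,0],"fingers":0}]'; python3 -m creep '[{"delta_pos":[0,0,-0.2],"turn":[0,0,0],"fingers":0},{"delta_pos":[0,0,0],"turn":[0,0,0],"fingers":0}]'; python3 -m creep '[{"delta_pos":[0,0,-0.2],"turn":[0,0,0],"fingers":0},{"delta_pos":[0,0,0],"turn":[0,0,0],"fingers":0}]';done | egrep 'pos|force'
```

```text
eef_pos: [491.0, 3.4, 189.2]
ft_force: [-2.0, 0.9, 4.3]
grip_force: 2.4
eef_pos: [491.0, 3.5, 190.9]
ft_force: [0.1, 1.4, 3.1]
grip_force: 1.9
eef_pos: [491.0, 3.5, 192.8]
ft_force: [-0.5, 0.7, 3.2]
grip_force: 1.3
eef_pos: [491.0, 3.5, 194.9]
ft_force: [0.3, 0.3, 2.2]
grip_force: 0.7
eef_pos: [490.8, 3.3, 196.8]
ft_force: [0.1, -0.5, -1.0]
grip_force: 0.0
```

The readings show about 6 mm of spring travel and then a solid stop, so the button went fully down and came back up. Next I retreat and check.

```bash
python3 -m creep '[{"delta_pos":[0,0,-2.5],"turn":[0,0,0],"fingers":0},{"delta_pos":[0,0,-4],"turn":[0,0,0],"fingers":0},{"delta_pos":[0,0,-4],"turn":[0,0,0],"fingers":0},{"delta_pos":[0,0,-2],"turn":[0,0,0],"fingers":0},{"delta_pos":[0,0,0],"turn":[0,0,0],"fingers":0},{"delta_pos":[0,0,0],"turn":[0,0,0],"fingers":0},{"delta_pos":[0,0,0],"turn":[0,0,0],"fingers":0}]'
python3 - <<'E'
from h import *
im=lever()
cv2.imwrite('pics/s6.png',cv2.resize(im[90:230,180:370],(760,560)))
E
```

```text
clock: 14.0
eef_pos: [490.4, 3.5, 320.8]
tool_rot: [-2.51, -1.887, 0.003]
ft_force: [-0.1, 0.4, -0.2]
finger_gap: -0.001
grip_force: 0.0
t 14.0 ext xyz 29.0 -142.2 320.8 F [-0.1  0.4 -0.2] gap -0.0
turn deg [-0.1   0.05 -0.25]
(0, -16, 203) cm [12.62 -2.93 11.77]
172 -38.91121348783216 lean 0.282 -> angle 0.602
```

View pics/s6.png

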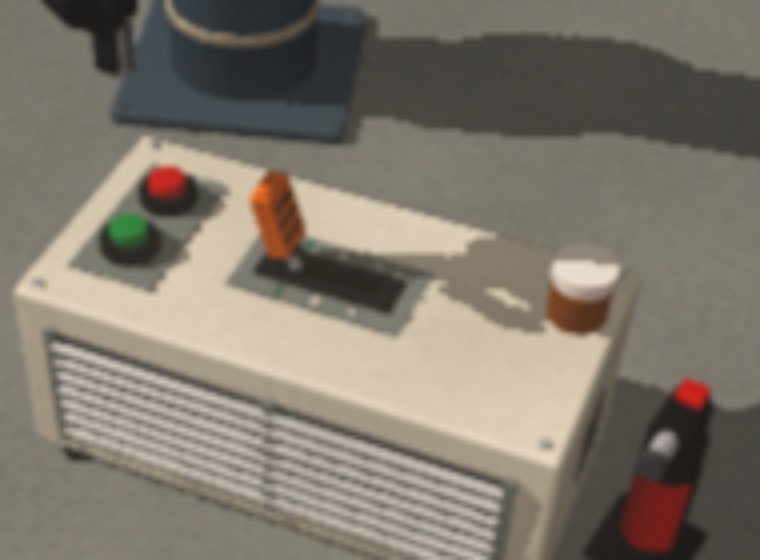

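The lever is leaning fully open (278, 215), both buttons are up (128, 230 and 167, 182), and the jar and torch are undisturbed.

```bash
python3 -c "
from plant import manip
print(manip.sign_off())"
```

```text
the job is handed in; nothing more can be done
None
```

I pushed the damper lever to its fully open stop, with only light force there, then pressed the green button right down until it stopped solid (up to about 36 N) and let it come back up; nothing else was touched, and I handed the job in at about 14 s.

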